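# Lower the rotary evaporator's flask into its bath

### The job

Lower the flask of the rotary evaporator into its empty heating bath: with the fingertips, without taking hold of anything, press the pawl's thumb plate all the way down so that the ratchet is free, keep it pressed and push the lift arm down to its lower stop, then let go so that the pawl springs back into the rack. Keep off the glass, do not lift the arm, and leave the beaker, conical flask and bottle where they stand.

Things in the scene. Friction and masses are not known exactly. Their poses are not given: they have to be found in the camera images.
- rotavap: Rotary evaporator, fixed: white foot 460 x 240 x 40 mm, aluminium column 50 x 50 mm, 480 mm tall, round white bath (190 mm across, rim 165 mm high). Origin on the bench under the column's axis; own +x points from column to bath (bath centre 280 mm), own -x along the lift arm. The column's -x face bears a steel saw-tooth rack (14 mm pitch, 6 mm deep) for the pawl.
- lift (a joint): Slide of the carriage (head, glass, lift arm, pawl) on the column, m, growing downwards: 0.12 at the lower stop, starts at 0 to 0.03, -0.03 at the upper stop. Counterbalanced and stiff: with the pawl free it moves at a push of about 6 to 13 N on the thumb plate and stays where it is left. With the pawl in the rack it goes down no further than the next tooth, at most 14 mm.
- pawl (a joint): Steel bell-crank pawl on the carriage, its pin 40 mm from the column's axis (rad): 0 with its nose in the rack (up to 0.15 riding on a tooth), 0.20 pressed down to its stop, free of the teeth above 0.16. A spring (3 N at the thumb plate, 5 N fully pressed) returns it when let go. It travels with the carriage, so the plate must be followed down to stay pressed.
- thumb_plate (a point): Centre of the top of the pawl's thumb plate: black ribbed rubber on steel, 44 mm along the arm, 40 mm across, 149 mm from the column's axis along the rotavap's -x, about 320 mm above the bench with lift and pawl at 0. Sinks 22 mm as the pawl is pressed fully (from 0.1 rad tilted up to 0.1 rad down), then with the lift. Free space above.
- glassware: All the glass on the carriage, moving with it: round evaporating flask (85 mm, centre at x = 290 mm of the rotavap, 268 mm above the bench with the lift at 0), upright condenser (58 mm diameter, up to 645 mm high) and receiving flask under it, both at x = 85, y = 88 mm. Origin and axes as the rotavap's, lowered by the lift value. Not to be touched.
- beaker: Loose glass beaker, 68 mm across, 90 mm tall, open, upright on the bench; origin at the centre of its underside. To be left alone.
- conical_flask: Loose conical glass flask, 80 mm across its foot, 36 mm at the mouth, 120 mm tall; origin at the centre of its underside. To be left alone.
- bottle: Loose amber reagent bottle with a cap, 66 mm across, 140 mm tall; origin at the centre of its underside. To be left alone.
- grip (a point): Centre of the lift arm's black round grip (30 mm diameter, 34 mm long, lying along the arm), 198 mm from the column's axis along the rotavap's -x, 278 mm above the bench with the lift at 0. The arm is an aluminium bar 24 mm wide under the pawl's tail and thumb plate. A push on the grip alone leaves the pawl in the rack and the arm locked.

How it is judged:
On the way, in this order (a step that is already met when the one before it is completed fails the run):
1. the pawl is pressed free of the rack while the arm is still up (value of joint pawl above 0.165 rad and value of joint lift below 0.07 m), for 0.05 s.
2. the arm is pushed down to its lower stop (value of joint lift above 0.115 m), for 0.1 s.
At the end, for the whole second after the job is handed in: The lift is at rest within 5 mm of its lower stop (above 0.115 m), the pawl is let go and back in the rack (below 0.09 rad), and beaker, conical flask and bottle stand upright within 15 mm of where they were (value of joint lift above 0.115 m and value of joint pawl below 0.09 rad and velocity of joint lift between -0.01 and 0.01 m/s and distance of each of beaker, conical_flask, bottle from where it was at the start of the episode below 0.015 m and angle between each of beaker, conical_flask, bottle's own z axis and vertical below 0.1 rad); the robot touches nothing.
It fails at once if the arm is lifted above its starting range (lift below -0.005) instead of being pushed down (value of joint lift below -0.005 m).
It fails at once if the robot presses on the glass of the evaporator with more than 2 N (contact force between any of the arm, the fingers and glassware above 2 N).
It fails at once if the beaker, conical flask or bottle is knocked, lifted or carried more than 25 mm (distance of any of beaker, conical_flask, bottle from where it was at the start of the episode above 0.025 m).
It fails at once if the thumb plate or the arm's grip is taken between the fingers (distance between the grasp point and thumb_plate below 0.01 m or distance between the grasp point and grip below 0.012 m).
It also fails if it takes over 48 s, if anything falls off the work surface, if the arm or the gripper's body presses on something with over 40 N, if the wrist force passes 120 N, or if a joint passes its speed limit or range.

### The arm

A 6-joint arm with a two-finger parallel gripper is mounted at the origin on the work surface. World frame = base frame: x ahead of the robot, y to its left, z up, the work surface at z = 0. Lengths are in m, angles in rad, forces in N, time in s.
With the tool pointing down it reaches from about 0.275 to 0.75 m from the base axis. Payload 10.2 kg.
Tool frame: the origin (TCP) lies midway between the tips of the shut fingers; the grasp point (between the pads) lies 19 mm behind it (env.hold_point_z is the distance from the TCP to the grasp point, in m); z points along the fingers, y is the line along which they close (so a half turn about z gives the same grasp; the last joint's range is limited). The gripper opens to 85 mm and grips with 20 to 120 N. Pads are 22 mm wide; open, the fingers measure 114 mm over their backs; the gripper's body (76 mm by 85 mm) begins 54 mm behind the grasp point. The pads swing forward as they close: fully open they stand 13 mm farther back than shut.
Start: joints at [-1.435, 0.313, 1.498, -0, 1.331, -0.223], TCP at [0.184, -0.492, 0.231] pointing down, gripper open.
Joint ranges: [-2.94, 2.94], [-0.97, 2.17], [0.19, 2.56], [-1.23, 4.37], [0.02, 3.11], [-2.88, 2.88]. Speed limits (rad/s): [2.39, 2.39, 3.01, 3.14, 3.14, 3.14].

### API

Orientations are given as a unit quaternion [x, y, z, w].
In Python, from bench import env, kinematics, monitor, eyes, job gives the robot as it stands. The module is installed in compiled form; this text tells all that it offers. Calls block until the motion is done:
- env.reach(position, orientation): joint-space move of the TCP to a pose.
- env.movel(position, velocity=0.15, frame=None, guard=None): straight line of the TCP; frame=None keeps the orientation; velocity is the mean speed in m/s. With guard (N) it stops when the force on the tool has changed by that much, and returns True; else False.
- env.set_joints(angles): joint-space move.
- env.release() and env.close_gripper(effort=None): open the fingers fully, or close them until they stop; effort is the grip in N (None keeps the last).
- env.hold(seconds).
- kinematics.ik(position, orientation): joint angles nearest the present ones, or None.
- monitor.sense(): the state.
- eyes.grab_frame(name): name is "scene" or "top" or "wrist"; returns a dict with "frame" (480x640x3 uint8, red, green, blue), "mtx" (3x3 intrinsics, pixels), "k1" (the pictures are not rectified: a ray, as slopes to the right and down, at radius r is drawn at 1 + k1 r^2 times it, then the intrinsics apply), "view" (4x4, takes a point from world to camera coordinates). Camera axes: x right, y down, z forward; pixel columns grow to the right and rows downward; lengths in m; the calibration is good to about 2 mm. A picture is of the moment at which its call begins. There is no depth.
A pose or a line that the arm cannot do raises env.MotionError and nothing moves.
- job.hand_in(): hands the job in; it is judged then, once.
The state is a dict: "clock": time; "joints": joint angles; "qvel": joint speeds; "joint_efforts": joint torques, N m; "position": TCP position; "ee_rot": TCP orientation; "contact_force": force on the tool from outside, world axes, zero at the start; "ft_torque": the same for the moment, N m; "finger_gap": opening from 0.0 (shut) to 1.0 (fully open); "gripper_force": force on a finger pad.
Only numpy, scipy, OpenCV 4.12 (cv2) and the standard library are available. Lean on these libraries where they do the work, as an engineer would, in place of code of your own. Each camera call takes 0.05 s, during which the arm holds its last target. There are 200 camera calls.

## Working session

There is one attempt and no reset: what is moved stays moved. The work goes in short steps, each a Python script; the robot and the scene stay as the last script left them, time stands still between calls to the robot, and variables do not carry over. Pictures are saved under pics/ and viewed, at most 10 in all, crops included, and the job is handed in when it is done.

```bash
mkdir -p pics; cat > h.py <<'E'
import numpy as np, cv2
from bench import env, kinematics, monitor, eyes, job
def snap(n,f):
    d=eyes.grab_frame(n); cv2.imwrite(f'pics/{f}.png',d['frame'][:,:,::-1]); np.savez(f'pics/{f}.npz',**{k:d[k] for k in('mtx','k1','view')}); return d
def ray(f,u,v):
    d=np.load(f'pics/{f}.npz'); k=float(d['k1']); M=d['mtx']
    p=cv2.undistortPoints(np.array([[[u,v]]],float),M,np.array([k,0,0,0,0.]))[0,0]
    V=d['view']; R=V[:3,:3]; return -R.T@V[:3,3], R.T@np.array([p[0],p[1],1])
def atz(f,u,v,z):
    o,r=ray(f,u,v); return o+r*(z-o[2])/r[2]
def proj(f,P):
    d=np.load(f'pics/{f}.npz'); V=d['view']; r,_=cv2.Rodrigues(V[:3,:3])
    return cv2.projectPoints(np.atleast_2d(P).astype(float),r,V[:3,3],d['mtx'],np.array([float(d['k1']),0,0,0,0.]))[0][:,0]
E
python3 - <<'E'
from h import *
snap('scene','s0'); snap('top','t0')
print(monitor.sense())
for f in('s0','t0'): print(ray(f,320,240))
E
```

```text
{'clock': 0.1, 'joints': array([-1.43541188e+00,  3.13430898e-01,  1.49834468e+00, -1.07176121e-05,
        1.33102790e+00, -2.23403139e-01]), 'qvel': array([-0.00085921, -0.00195117, -0.00311091,  0.00152292, -0.00104571,
        0.00188056]), 'joint_efforts': array([ 2.35752617e-03, -4.12898755e+01, -2.60142589e+01, -2.23360885e-04,
        3.03026362e-03, -9.31623163e-06]), 'position': array([ 0.18430079, -0.49134171,  0.23077964]), 'ee_rot': array([ 9.83951633e-01,  1.78434348e-01,  2.14355456e-05, -6.05056008e-04]), 'contact_force': array([-0.25530467,  0.6037179 , -0.12546296]), 'ft_torque': array([-0.01194669,  0.02238635, -0.01908409]), 'gripper_force': 0.0, 'finger_gap': 1.0008131296531089}
(array([0.90473253, 0.59093445, 0.75859542]), array([-0.41185047, -0.61864894, -0.66907854]))
(array([0.48789083, 0.05130679, 0.98214342]), array([ 0.07443016, -0.03884505, -0.99667084]))
```

View pics/s0.png

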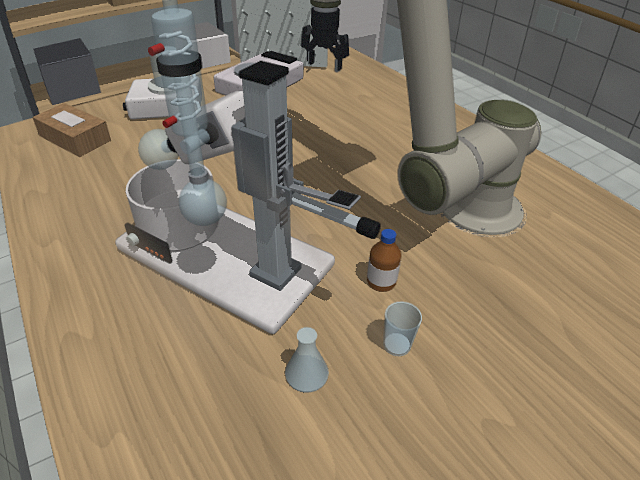

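View pics/t0.png

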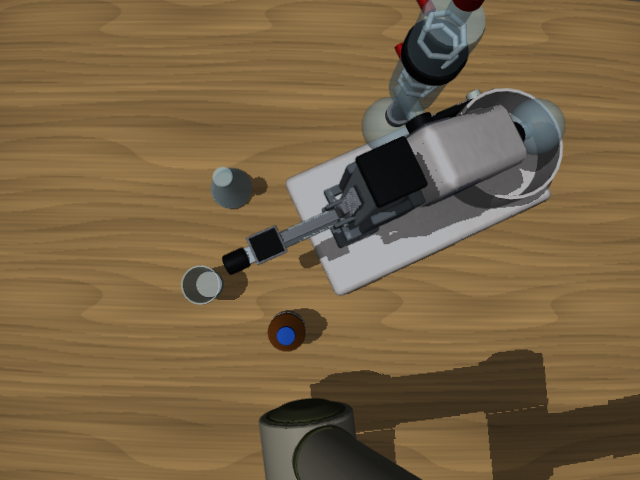

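The scene view shows the thumb plate at about (345,198), the grip at (369,228) and the bottle at (384,262). In the top view the plate is at (267,244), the grip at (236,261), the column top at (391,172), and the bottle cap at (286,336).

```bash
cat >> h.py <<'E'
def tri(a,b):
    (o,r),(p,s)=ray(*a),ray(*b); r/=np.linalg.norm(r); s/=np.linalg.norm(s)
    t=np.linalg.lstsq(np.c_[r,-s],p-o,rcond=None)[0]; A=o+t[0]*r; B=p+t[1]*s
    return (A+B)/2, np.linalg.norm(A-B)
E
python3 - <<'E'
from h import *
np.set_printoptions(precision=4,suppress=True)
P=tri(('s0',345,198),('t0',267,244)); print('plate',P)
print('grip',tri(('s0',369,228),('t0',236,261)))
print('foot corners',[atz('t0',u,v,.04)[:2] for u,v in((288,183),(340,293),(549,195))])
print('coltop',atz('t0',391,172,.48), 'bottle cap',atz('t0',286,336,.14),'beaker',atz('t0',202,285,.09), 'flask',atz('t0',222,177,.12))
for f,box in(('s0',(290,160,100,80)),('t0',(210,200,100,80))):
    x,y,w,h=box; im=cv2.imread(f'pics/{f}.png')[y:y+h,x:x+w]; cv2.imwrite(f'pics/{f}c.png',cv2.resize(im,None,fx=6,fy=6,interpolation=cv2.INTER_CUBIC))
a=cv2.imread('pics/s0c.png');b=cv2.imread('pics/t0c.png'); cv2.imwrite('pics/c.png',cv2.resize(np.vstack([a,b]),None,fx=.625,fy=.625))
E
```

```text
plate (array([0.5308, 0.0961, 0.2947]), np.float64(0.003826044861043626))
grip (array([0.5096, 0.141 , 0.2536]), np.float64(0.001125257532447266))
foot corners [array([0.6623, 0.0756]), array([ 0.4625, -0.0236]), array([ 0.6537, -0.4214])]
coltop [ 0.5945 -0.0375  0.48  ] bottle cap [0.3942 0.0704 0.14  ] beaker [0.4724 0.2181 0.09  ] flask [0.6554 0.1853 0.12  ]
```

View pics/c.png

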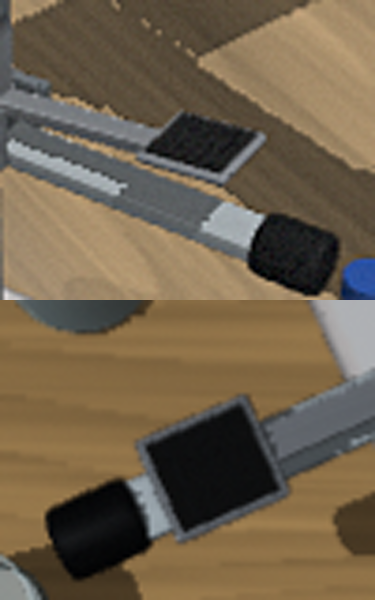

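```bash
python3 - <<'E'
from h import *
from scipy.spatial.transform import Rotation as Ro
np.set_printoptions(precision=3,suppress=True)
print(tri(('s0',344.1,198.9),('t0',266.5,244.6)))
P=np.array([.529,.097])
for a in (0,np.pi/2,-np.pi/2,np.pi):   # tool y along / across the lift arm
    q=(Ro.from_euler('z',-1.123+a)*Ro.from_euler('x',np.pi)).as_quat()
    for p in ((.28,-.28,.42),(.40,.07,.42),(*P,.40),(*P,.32),(*P,.17)):
        print(round(a,2),p,kinematics.ik(p,q))
E
```

```text
(array([0.531, 0.096, 0.293]), np.float64(0.0014434596705087195))
0 (0.28, -0.28, 0.42) [-1.083 -0.044  1.428 -0.     1.758  1.61 ]
0 (0.4, 0.07, 0.42) [-0.117 -0.02   1.405 -0.     1.757  2.577]
0 (np.float64(0.529), np.float64(0.097), 0.4) [-0.037  0.294  1.094 -0.     1.754  2.657]
0 (np.float64(0.529), np.float64(0.097), 0.32) [-0.037  0.297  1.291 -0.     1.554  2.657]
0 (np.float64(0.529), np.float64(0.097), 0.17) [-0.037  0.395  1.548 -0.     1.198  2.657]
1.57 (0.28, -0.28, 0.42) [-1.083 -0.044  1.428 -0.     1.758  0.04 ]
1.57 (0.4, 0.07, 0.42) [-0.117 -0.02   1.405 -0.     1.757  1.006]
1.57 (np.float64(0.529), np.float64(0.097), 0.4) [-0.037  0.294  1.094 -0.     1.754  1.086]
1.57 (np.float64(0.529), np.float64(0.097), 0.32) [-0.037  0.297  1.291 -0.     1.554  1.086]
1.57 (np.float64(0.529), np.float64(0.097), 0.17) [-0.037  0.395  1.548 -0.     1.198  1.086]
-1.57 (0.28, -0.28, 0.42) None
-1.57 (0.4, 0.07, 0.42) [-0.117 -0.02   1.405  0.     1.757 -2.136]
-1.57 (np.float64(0.529), np.float64(0.097), 0.4) [-0.037  0.294  1.094  0.     1.754 -2.055]
-1.57 (np.float64(0.529), np.float64(0.097), 0.32) [-0.037  0.297  1.291  0.     1.554 -2.055]
-1.57 (np.float64(0.529), np.float64(0.097), 0.17) [-0.037  0.395  1.548  0.     1.198 -2.055]
3.14 (0.28, -0.28, 0.42) [-1.083 -0.044  1.428  0.     1.758 -1.531]
3.14 (0.4, 0.07, 0.42) [-0.117 -0.02   1.405  0.     1.757 -0.565]
3.14 (np.float64(0.529), np.float64(0.097), 0.4) [-0.037  0.294  1.094  0.     1.754 -0.484]
3.14 (np.float64(0.529), np.float64(0.097), 0.32) [-0.037  0.297  1.291  0.     1.554 -0.484]
3.14 (np.float64(0.529), np.float64(0.097), 0.17) [-0.037  0.395  1.548  0.     1.198 -0.484]
```

```bash
cat >> h.py <<'E'
from scipy.spatial.transform import Rotation as Ro
Q=(Ro.from_euler('z',-1.123+np.pi)*Ro.from_euler('x',np.pi)).as_quat()
E
python3 - <<'E'
from h import *
env.close_gripper()
env.reach([.28,-.28,.42],Q); env.reach([.40,.07,.42],Q); env.reach([.531,.096,.42],Q)
s=monitor.sense(); print(s['clock'],s['position'],s['contact_force'])
snap('scene','s1'); snap('top','t1')
a=cv2.imread('pics/s1.png');b=cv2.imread('pics/t1.png'); cv2.imwrite('pics/c1.png',np.hstack([cv2.resize(a[:,100:500],None,fx=1,fy=1),b[:,100:500]]))
E
```

```text
4.0333 [0.5312171  0.09519488 0.41953316] [-0.65834039 -0.06064768 -0.4036571 ]
```

View pics/c1.png

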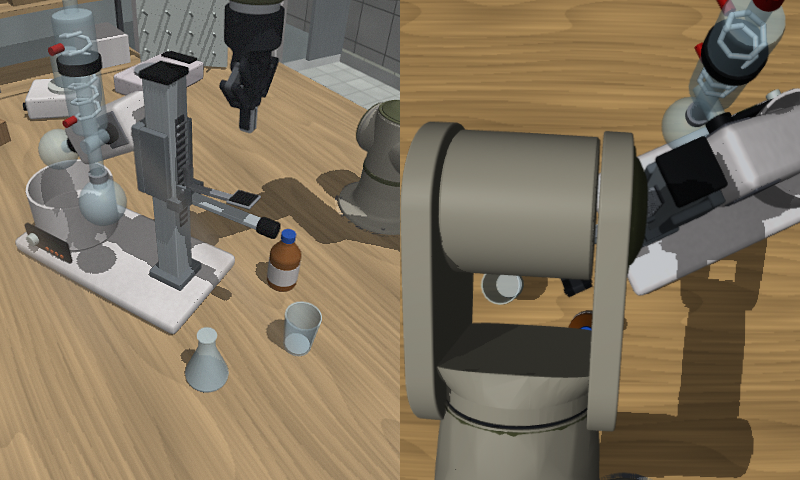

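The fingers hang beside the column, over the plate. The wrist fork is wide and close to the column's top when seen from above, so I'll lean the tool so that the wrist goes back toward the base.

```bash
cat >> h.py <<'E'
QT=(Ro.from_euler('z',-.037)*Ro.from_euler('y',-20,degrees=True)*Ro.from_euler('z',.037)*Ro.from_quat(Q)).as_quat()
E
python3 - <<'E'
from h import *
np.set_printoptions(precision=3,suppress=True)
p=np.array([.531,.096]); 
for z in(.42,.33,.17): print(kinematics.ik([*p,z],QT))
env.reach([*p,.42],QT)
env.movel([*p,.325],.08)
s=monitor.sense(); print(s['clock'],s['position'],s['contact_force'])
snap('scene','s2'); snap('wrist','w2')
a=cv2.imread('pics/s2.png')[80:320,240:560];b=cv2.imread('pics/w2.png'); cv2.imwrite('pics/c2.png',np.hstack([cv2.resize(a,(400,300)),cv2.resize(b,(400,300))]))
E
```

```text
[-0.039  0.093  1.326  0.001  1.374 -0.486]
[-0.039  0.105  1.539  0.001  1.149 -0.487]
[-0.039  0.241  1.808  0.001  0.743 -0.487]
5.9667 [0.531 0.096 0.326] [0.095 0.565 1.593]
```

View pics/c2.png

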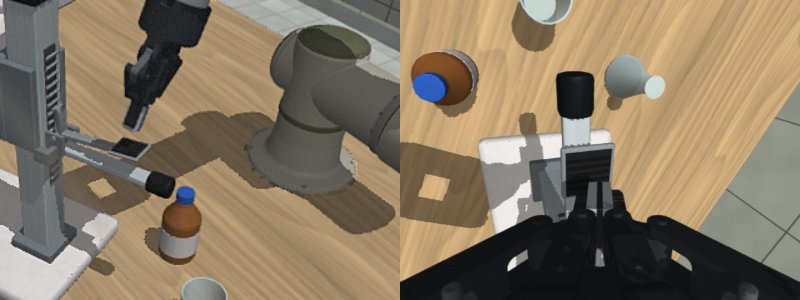

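The tip stands just above the plate, in line with it across the arm, and everything else is clear.

```bash
python3 - <<'E'
from h import *
np.set_printoptions(precision=3,suppress=True)
p=[.531,.096]
def st(): s=monitor.sense(); print(round(s['clock'],2),s['position'],s['contact_force'],s['ft_torque'])
for z in (.300,.292,.284,.276,.268):
    g=env.movel([*p,z],.04,guard=30); print(g,end=' '); st()
    if g: break
env.hold(.3); st()
snap('scene','s3'); a=cv2.imread('pics/s3.png')[100:280,220:460]; cv2.imwrite('pics/c3.png',cv2.resize(a,(720,540)))
E
```

```text
False 6.84 [0.531 0.096 0.3  ] [0.487 0.448 0.065] [0.004 0.122 0.009]
False 7.19 [0.531 0.096 0.292] [-0.988  2.255  3.843] [0.34  0.033 0.139]
False 7.54 [0.531 0.096 0.284] [0.706 2.799 4.838] [ 0.454 -0.035  0.166]
False 7.89 [0.531 0.096 0.276] [-0.533  2.228  4.61 ] [ 0.411 -0.077  0.1  ]
False 8.24 [0.531 0.096 0.268] [0.637 1.949 4.731] [ 0.337 -0.206  0.1  ]
8.54 [0.531 0.096 0.268] [0.217 2.366 4.625] [ 0.304 -0.186  0.121]
```

View pics/c3.png

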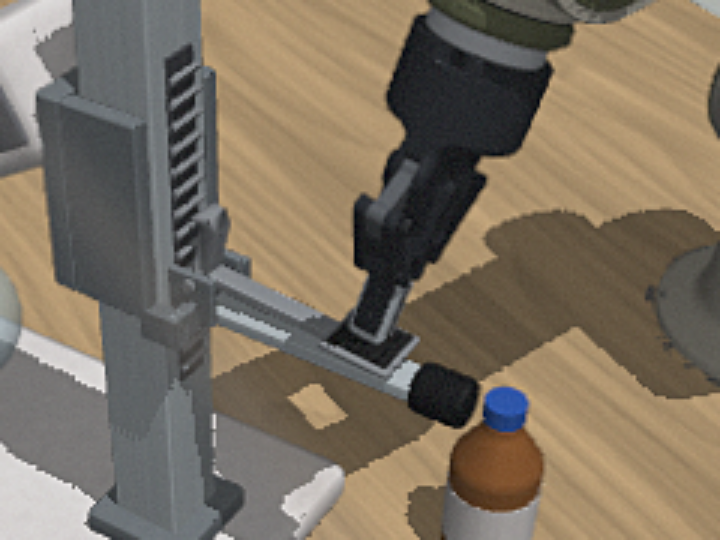

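The tip presses the middle of the plate, which is nearly down on the arm. I'll continue down.

```bash
python3 - <<'E'
from h import *
np.set_printoptions(precision=3,suppress=True)
p=[.531,.096]
def st(): s=monitor.sense(); print(round(s['clock'],2),s['position'],s['contact_force'],s['ft_torque'])
for z in (.264,.260,.255,.245,.235,.225,.215,.205,.195,.185,.180,.176,.172,.168,.164,.160):
    g=env.movel([*p,z],.03,guard=25); print(g,end=' '); st()
    if g or monitor.sense()['contact_force'][2]>28: break
env.hold(.3); st()
snap('scene','s4'); a=cv2.imread('pics/s4.png')[100:280,220:460]; cv2.imwrite('pics/c4.png',cv2.resize(a,(720,540)))
E
```

```text
False 8.88 [0.531 0.096 0.264] [1.377 1.856 5.222] [ 0.306 -0.228  0.073]
False 9.16 [0.531 0.096 0.26 ] [1.223 2.219 4.656] [ 0.317 -0.292  0.123]
False 9.47 [0.531 0.096 0.255] [1.624 0.983 4.707] [ 0.357 -0.273  0.118]
False 9.96 [0.531 0.096 0.245] [1.698 1.05  5.405] [ 0.255 -0.273  0.081]
False 10.44 [0.531 0.096 0.235] [1.095 1.898 3.76 ] [ 0.329 -0.333  0.091]
False 10.93 [0.531 0.096 0.225] [0.896 1.662 4.713] [ 0.282 -0.328  0.093]
False 11.41 [0.531 0.096 0.215] [1.358 1.462 4.913] [ 0.23  -0.327  0.063]
False 11.89 [0.531 0.096 0.205] [2.045 2.062 5.72 ] [ 0.291 -0.34   0.092]
False 12.38 [0.531 0.096 0.195] [1.837 1.715 4.725] [ 0.283 -0.369  0.081]
False 12.86 [0.531 0.096 0.185] [1.407 1.373 4.55 ] [ 0.223 -0.359  0.026]
False 13.18 [0.531 0.096 0.18 ] [1.814 1.546 3.796] [ 0.277 -0.278  0.059]
False 13.46 [0.531 0.096 0.178] [-4.766  1.676 17.274] [0.279 0.019 0.07 ]
True 13.67 [0.532 0.096 0.177] [-15.34   -0.809  23.259] [-0.216  1.486 -0.085]
13.97 [0.532 0.096 0.177] [-14.426   0.481  22.14 ] [-0.056  1.309 -0.036]
```

View pics/c4.png

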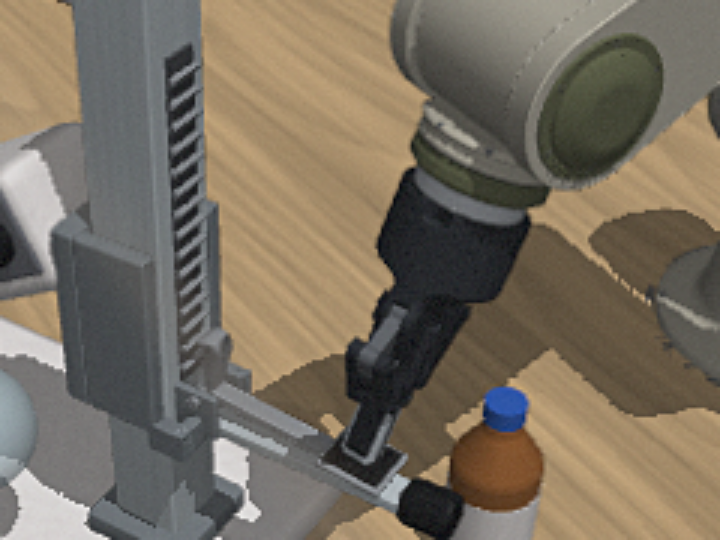

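Firm stop at z ≈ 0.178, as predicted for the lower stop, and the picture shows the carriage fully down. Now I'll let go, straight up.

```bash
python3 - <<'E'
from h import *
np.set_printoptions(precision=3,suppress=True)
p=[.531,.096]
env.movel([*p,.215],.04); env.movel([*p,.36],.12); env.hold(.5)
s=monitor.sense(); print(s['clock'],s['position'],s['contact_force'])
snap('scene','s5'); a=cv2.imread('pics/s5.png')[130:310,220:460]; cv2.imwrite('pics/c5.png',cv2.resize(a,(720,540)))
E
```

```text
17.0 [0.531 0.096 0.36 ] [ 0.314 -0.761  0.044]
```

View pics/c5.png

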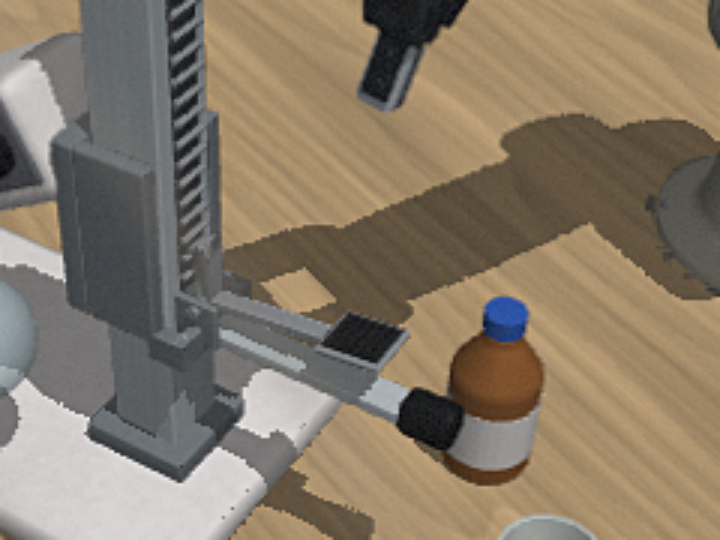

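The plate is up again, centred at (341,242.7), and the grip is at (363.7,269). I'll check both against the expected heights.

```bash
python3 - <<'E'
from h import *
print(proj('s5',[[.53,.0965,z] for z in(.178,.185,.19,.195,.2,.205)]))
print(proj('s5',[[.5096,.141,z] for z in(.153,.158,.163,.168)]), proj('s0',[[.53,.0965,.295]]))
E
```

```text
[[340.9396072  250.12378464]
 [341.12940981 247.2594858 ]
 [341.26616359 245.19392416]
 [341.40391113 243.11180833]
 [341.54266137 241.01296635]
 [341.68242329 238.89722433]]
[[363.76484958 270.74911466]
 [363.99302147 268.78587887]
 [364.22284923 266.80669851]
 [364.45434799 264.81140287]] [[344.38174371 197.71428078]]
```

```bash
python3 - <<'E'
from h import *
print(job.hand_in())
E
```

```text
the job is handed in; nothing more can be done
None
```

I pressed the thumb plate down, pushed the lift arm to its lower stop and let go. The last picture shows the arm at the stop and the pawl sprung back. The job is handed in, but no verdict came back.

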